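Move the battery pack from the charger to the label printer

ROBOT

A 6-joint arm with a two-finger parallel gripper is mounted at the origin on the work surface. World frame = base frame: x ahead of the robot, y to its left, z up, the work surface at z = 0. Lengths are in m, angles in degrees, forces in N, time in s.
With the tool pointing down it reaches from about 0.3 to 0.75 m from the base axis. Payload 8.5 kg.
Tool frame: the origin (TCP) lies at the very end of the fingers, on their centre line; the grasp point (between the pads) lies 19 mm behind it; z points along the fingers, y is the line along which they close (so a half turn about z gives the same grasp; the last joint's range is limited). The gripper opens to 85 mm and grips with 20 to 120 N. Pads are 22 mm wide; open, the fingers measure 114 mm over their backs; the gripper's body (76 mm by 85 mm) begins 54 mm behind the grasp point. The pads swing forward as they close: fully open they stand 13 mm farther back than shut.
Start: joints at [-79.315, 21.807, 74.336, -0, 83.858, -12.336], TCP at [0.215, -0.506, 0.231] pointing down, gripper open.
Joint ranges: [-178.18, 178.18], [-50.72, 133.34], [12.68, 142.11], [-81.47, 261.47], [9.98, 163.14], [-165.26, 165.26]. Speed limits (degrees/s): [136.94, 136.94, 180, 180, 180, 180].

INTERFACE

Orientations are given as a 3x3 rotation matrix whose columns are the frame's x, y, z axes.
In Python, from rig import env gives the robot as it stands.
- The arm moves only by the tool move_arm, never from a script. Its argument "plan" is a list of rows, each a list of 7 numbers: the turn, a rotation vector about the tool's x, y, z in degrees, then the shift along the tool's x, y, z in cm, then the gripper command: -1 is shut, 1 is fully open, values between are in proportion. In form: [[ax, ay, az, tx, ty, tz, jaw], ...]. A call has 1 to 5 rows; each row is the pose to reach, as a shift and turn from the pose commanded when the call began, along the tool's axes at that moment; what a row does not reach only later rows make up. A row lasts 1/10 s, in which the tool goes at most 50 mm and 8.59 degrees, less where a joint would pass 70% of its speed; a pose out of reach is approached as far as the arm can. A call with a gripper value outside its range is refused whole. The fingers move at their own pace and stop on an object; "squeeze" is the grip in N (left out, the last holds). Time passes only in rows, so rows that repeat a pose let the fingers close. It gives the time, the measured TCP pose, the force, the opening and the grip force at its end, in the units of the state.
- env.observe(): the state, without advancing time (a new reading comes with each control period).
- env.get_image(name): name is "scene" or "top"; returns a dict with "color" (400x640x3 uint8, red, green, blue), "fov_y" (degrees; the focal length in pixels is half the picture's height over the tangent of half this angle, whatever the lens; pixels are square), "cx", "cy" (the principal point, pixels), "distortion" ([k1, k2, p1, p2, k3] as OpenCV has them; the pictures are not rectified), "R" (3x3) and "t" (3): a world point X has camera coordinates R X + t. Camera axes: x right, y down, z forward; pixel columns grow to the right and rows downward; lengths in m; the calibration is good to about 2 mm. A picture is of the moment at which its call begins. There is no depth.
- env.close_job(): hands the job in; it is judged then, once.
Trained networks look in a picture, given as the dict that the camera call returned (one of the last four; its "shot" number tells which), for a name from the list of things; names that differ only in an ending like _2 or _b are one class to them, and where a whole thing is asked for, a point or a joint stands for the part that bears it (a point fixed in the world has none). Each returns a list of dicts, best first, with "conf" (0 to 1); they miss things now and then, are a little off and sometimes report something else, mostly with a low value. They report only what shows in the picture. A call takes as long as a camera call. They do not tell look-alikes from the thing itself.
- env.outline_of(target, picture): "mask" (400x640 bool, what is visible of it) and "bbox" ([centre column, centre row, width, height] in pixels, round what is visible of it).
- env.tip_of(target, picture): "pixel" ([column, row] in pixels: a listed point, or the origin of a listed thing).
The state is a dict: "time_s": time; "q": joint angles; "qvel": joint speeds; "joint_efforts": joint torques, N m; "position": TCP position; "tool_rot": TCP orientation; "ft_force": force on the tool from outside, world axes, zero at the start; "wrist_torque": the same for the moment, N m; "grip_width": finger opening in m; "gripper_force": force on a finger pad.
Only numpy, scipy, OpenCV 4.12 (cv2) and the standard library are available. Lean on these libraries where they do the work, as an engineer would, in place of code of your own. Each camera call takes 0.05 s, during which the arm holds its last target. There are 200 camera calls.

TASK

Move the charged battery pack from the charger to the shop's label printer: press the charger's catch so that the pack springs free, slide it out, then slide it into the printer's dovetail until the catch clicks and holds it, and let go. Push gently, feeling for the click: do not wrench the pack against a closed catch or ram it against the end stop, and leave the jar, the tin and the truffle box standing where they are.

Things in the scene. Friction and masses are not known exactly. Their poses are not given: they have to be found in the camera images.
- pack: Black battery pack, 0.21 to 0.34 kg, 68 mm long (x), 46 mm high, starts locked in the charger. Origin: centre of the underside of its dovetail foot; x = push-in direction, z up. The foot is 10 mm high, 58 mm wide near the bottom, about 48 mm at the top. Underside notch (5.5 mm deep, x = +4 to +18 mm) takes the catch's tooth.
- pack_grip (a point): Middle of the pack's grip body, 35 mm above the pack's origin. The body is 40 mm wide (y), 68 mm long (x), with flat upright sides from 10 to 46 mm above the origin; grasp it across y, fingertips clear of the rails. While the nose is over a raised tooth (pack 0 to 28 mm short of locked) the tooth's spring can lift the nose by 2 mm; a pack held tilted may bind in the rails.
- charger: Fixed grey charger. Origin on the table under the locked pack; x = push-in direction, y across. Flat deck 14 mm above the table, 96 mm wide, x = -113 to +96 mm. End stop x = +36 to +48 mm, 38 mm high; its plunger springs the released pack from x = 0 back to -12 to -25 mm (3.5 to 2.2 N); then draw it out along -x with a few N. Housing x = 96 to 146 mm, 42 mm high.
- charger_mouth (a point): Entry of the charger's dovetail, on the deck at x = -44 mm. Aluminium rails, flared from x = -44 to -34 mm, straight from -34 to +34 mm, 10.5 mm high above the deck, 85 mm over the outsides; play 1.5 mm to each side of the pack and 2.5 mm upward. With its origin at x = -80 mm the pack is free. Over 30 N of pull on the catch's tooth damages it.
- charger_pad (a point): Centre of the top of the charger's steel thumb pad (22 mm along x, 32 mm along y), 52 mm above the table at rest, at x = 70 mm, in the 48 mm gap between end stop and housing. Pushed straight down 6 mm it sinks the catch: about 3 N of spring, up to 8 N with friction. From about 5 mm the pack springs free.
- charger_catch (a joint): How far the charger's catch is sunk, m: 0 = up (holding the pack), 0.006 = fully pressed.
- printer: Fixed grey label printer, its dovetail on a front deck like the charger's (14 mm above the table, x = -113 to +106 mm). Origin on the table under the dovetail's middle; x = push-in direction. Catch and end stop are set by screw, differently each time: the pack locks with its origin at x = 0 to +14 mm and meets the stop 2 mm further. Housing x = 106 to 211 mm, 116 mm wide, 80 mm high.
- printer_mouth (a point): Entry of the printer's dovetail, on the deck at x = -44 mm; rails and play as on the charger. In front lies 69 mm of flat deck on which the pack can be laid. Over 30 N of push on the end stop damages it.
- printer_catch (a joint): How far the printer's catch is sunk, m: 0 = up (no pack, or pack locked), about 0.005 while the nose rides over it (from 28 mm before the locked place, 3 to 8 N), 0.006 = full. From 12 mm before, a plunger pushes back; 5 to 12 N at the end, then the tooth clicks up. Let go earlier and the pack is loose or pushed back.
- jar: Jar of spread, 62 mm diameter, 75 mm high, origin under its centre. Bystander.
- tin: Tin, 72 mm diameter, 85 mm high, origin under its centre. Bystander.
- truffle_box: Flat carton of truffles, 85 x 140 x 30 mm, origin under its centre. Bystander.
Things that resemble listed ones, but are neither listed nor needed, are in the scene too. Of the things like the pack, leave any that is red; of the rest the larger one is meant.

How it is judged:
By the outcome, as a careful person would: the job done as asked, in the order asked, and still so for the second after the job is handed in, with the robot touching nothing.
It also fails if it takes over 61 s, if anything falls off the work surface, if the arm or the gripper's body presses on something with over 40 N, if the wrist force passes 120 N, or if a joint passes its speed limit or range.

## Working session

There is one attempt and no reset: what is moved stays moved. The work goes in short steps, Python scripts to look and compute and a tool call to move; the robot and the scene stay as the last step left them, time stands still between calls to the robot, and variables do not carry over. Pictures are saved under pics/ and viewed, at most 10 in all, crops included, and the job is handed in when it is done.

Besides the shell and the picture viewer there is one more tool, called after "Request:" by a JSON object that holds its "name" and its "arguments". move_arm: Moves the arm, as the interface text tells. Its arguments: {"type":"object","properties":{"plan":{"type":"array"},"squeeze":{"type":"number"}},"required":["plan"]}

```bash
ls; mkdir -p pics
cat > h.py <<'E'
import numpy as np, cv2
from rig import env
def cam(p):
    f=200/np.tan(np.radians(p["fov_y"])/2)
    return np.array([[f,0,p["cx"]],[0,f,p["cy"]],[0,0,1.]]),np.array(p["distortion"],float),np.array(p["R"]),np.array(p["t"])
def ray(p,px):
    K,d,R,t=cam(p); n=cv2.undistortPoints(np.array([[px]],float),K,d)[0,0]
    return -R.T@t, R.T@np.array([n[0],n[1],1.])
def atz(p,px,z):
    o,v=ray(p,px); return o+v*(z-o[2])/v[2]
def proj(p,X):
    K,d,R,t=cam(p); return cv2.projectPoints(np.atleast_2d(np.array(X,float)),cv2.Rodrigues(R)[0],t,K,d)[0][:,0]
def tri(obs):
    A=np.zeros((3,3));b=np.zeros(3)
    for p,px in obs:
        o,v=ray(p,px);v/=np.linalg.norm(v);M=np.eye(3)-np.outer(v,v);A+=M;b+=M@o
    return np.linalg.solve(A,b)
E
python3 - <<'E'
from h import *
np.set_printoptions(precision=3,suppress=True)
for n in ("scene","top"):
    p=env.get_image(n); cv2.imwrite(f"pics/{n}0.png",p["color"][:,:,::-1])
    print(n,"cam",-p["R"].T@p["t"] if hasattr(p["R"],'T') else '')
    Z=dict(pack=.014,pack_grip=.049,charger=0,charger_mouth=.014,charger_pad=.052,printer=0,printer_mouth=.014,jar=0,tin=0,truffle_box=0)
    for k,z in Z.items():
        print(k,[(round(r["conf"],2),np.round(r["pixel"]),atz(p,r["pixel"],z)[:2]) for r in env.tip_of(k,p)[:4]])
o=env.observe();print(o)
E
```

```text
pics
scene cam [1.451 0.233 0.868]
pack [(0.84, array([327., 253.]), array([0.661, 0.067])), (0.82, array([375., 243.]), array([0.584, 0.2  ])), (0.63, array([335., 224.]), array([0.529, 0.063])), (0.38, array([367., 250.]), array([0.622, 0.181]))]
pack_grip [(0.84, array([334., 218.]), array([0.54 , 0.062])), (0.64, array([373., 235.]), array([0.587, 0.192]))]
charger [(0.77, array([373., 248.]), array([0.594, 0.197]))]
charger_mouth [(0.55, array([375., 233.]), array([0.541, 0.195]))]
charger_pad [(0.7, array([368., 248.]), array([0.649, 0.185]))]
printer [(0.91, array([259., 227.]), array([ 0.594, -0.177]))]
printer_mouth [(0.86, array([263., 216.]), array([ 0.555, -0.175]))]
jar [(0.67, array([208., 191.]), array([ 0.458, -0.425])), (0.61, array([436., 253.]), array([0.563, 0.386]))]
tin [(0.73, array([429., 219.]), array([0.409, 0.359]))]
truffle_box [(0.95, array([207., 190.]), array([ 0.455, -0.429])), (0.48, array([433., 218.]), array([0.402, 0.371]))]
top cam [0.248 0.002 1.317]
pack [(0.94, array([256., 197.]), array([0.588, 0.19 ])), (0.55, array([297., 213.]), array([0.52
[... 726 characters left out ...]
, array([207., 255.]), array([0.413, 0.361])), (0.56, array([258., 203.]), array([0.571, 0.187]))]
truffle_box [(0.73, array([449., 226.]), array([ 0.441, -0.425]))]
{'time_s': 1.1, 'q': array([-79.317,  21.808,  74.336,   0.001,  83.856, -12.334]), 'qvel': array([ 0.071, -0.084,  0.021,  0.064, -0.057, -0.036]), 'joint_efforts': array([ -0.001, -44.833, -23.147,  -0.   ,   0.   ,  -0.   ]), 'position': array([ 0.215, -0.506,  0.231]), 'tool_rot': array([[ 0.92 ,  0.391,  0.   ],
       [ 0.391, -0.92 ,  0.   ],
       [ 0.   ,  0.   , -1.   ]]), 'ft_force': array([0.28 , 1.158, 0.046]), 'wrist_torque': array([-0.038,  0.01 , -0.009]), 'gripper_force': 0.0, 'grip_width': 0.08564600581244633}
```

Run:
```python
import cv2
a=cv2.imread("pics/top0.png")[130:270,170:480]; b=cv2.imread("pics/scene0.png")[150:300,180:470]
cv2.imwrite("pics/t1.png",cv2.resize(a,(800,361),interpolation=cv2.INTER_CUBIC))
cv2.imwrite("pics/s1.png",cv2.resize(b,(800,414),interpolation=cv2.INTER_CUBIC))
```

```text
(no output)
```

View pics/t1.png

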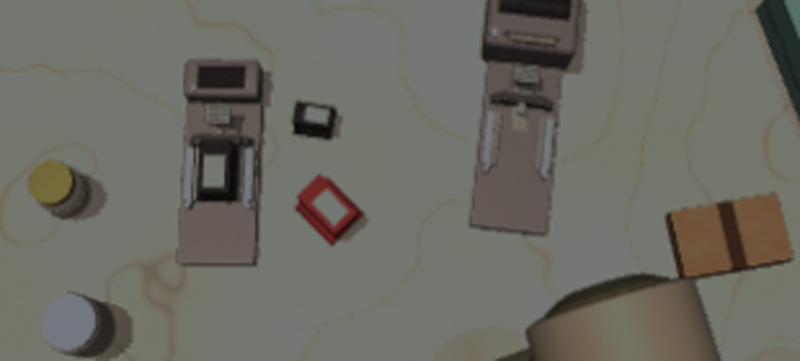

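View pics/s1.png

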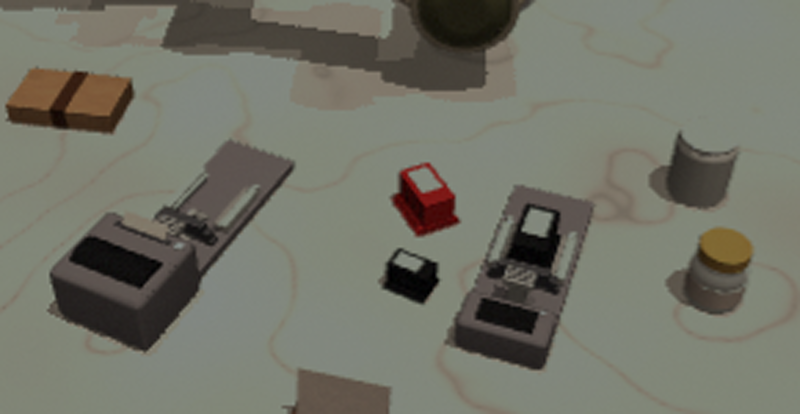

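```bash
cat > fit.py <<'E'
from h import *
from scipy.optimize import minimize
def seg(a,b,n=40): return np.linspace(a,b,n)
def rect(x0,x1,h,z): return [((x0,-h,z),(x1,-h,z)),((x1,-h,z),(x1,h,z)),((x1,h,z),(x0,h,z)),((x0,h,z),(x0,-h,z))]
def model(kind):
    if kind=="charger": L=[((-.113,-.048,.014),(.096,-.048,.014)),((-.113,.048,.014),(.096,.048,.014)),((-.113,-.048,.014),(-.113,.048,.014))]+rect(.096,.146,.048,.042)
    else: L=[((-.113,-.048,.014),(.106,-.048,.014)),((-.113,.048,.014),(.106,.048,.014)),((-.113,-.048,.014),(-.113,.048,.014))]+rect(.106,.211,.058,.080)
    for s in(-1,1): L.append(((-.034,s*.0425,.0245),(.034,s*.0425,.0245)))
    return np.vstack([seg(*map(np.array,l)) for l in L])
def T(q,P):
    c,s=np.cos(q[2]),np.sin(q[2]); return P@np.array([[c,s,0],[-s,c,0],[0,0,1]])+[q[0],q[1],0]
def fit(kind,ps,q0):
    P=model(kind); maps=[]
    for p in ps:
        g=cv2.GaussianBlur(p["color"].astype(np.float32),(0,0),.8)
        m=np.sqrt(sum(cv2.Sobel(g[:,:,i],5,1,0)**2+cv2.Sobel(g[:,:,i],5,0,1)**2 for i in range(3)))
        maps.append(np.minimum(m,120).astype(np.float32))
    def cost(q,sg):
        t=0
        for p,m in zip(ps,maps):
            u=proj(p,T(q,P)).astype(np.float32)
            t-=cv2.remap(cv2.GaussianBlur(m,(0,0),sg),u[None,:,0],u[None,:,1],1).mean()
        return t
    q=np.array(q0,float)
    for sg in(4,2,1,.5):
        q=min((minimize(cost,q+np.array(d),args=(sg,),method="Nelder-Mead",options=dict(initial_simplex=q+np.array(d)+np.array([[0,0,0],[.01,0,0],[0,.01,0],[0,0,.05]]),xatol=1e-5,fatol=1e-4)) for d in((0,0,0),(.006,0,0),(-.006,0,0),(0,.005,0),(0,-.005,0))),key=lambda r:r.fun).x
    return q,cost(q,.5)
E
python3 - <<'E'
from fit import *
np.set_printoptions(precision=4,suppress=True)
ps=[env.get_image("scene"),env.get_image("top")]
res={}
for k,q0 in(("charger",(.588,.198,-.03)),("printer",(.600,-.178,-.1))):
    for S in (ps,ps[:1],ps[1:]):
        q,c=fit(k,S,q0);print(k,q[:2],np.degrees(q[2]),c)
        if S is ps: res[k]=q
ims=[]
for p,(r0,r1,c0,c1) in zip(ps,((150,300,180,470),(130,270,170,480))):
    im=cv2.resize(p["color"][:,:,::-1].copy(),None,fx=4,fy=4,interpolation=cv2.INTER_CUBIC)
    im=np.clip(im.astype(float)*1.6,0,255).astype(np.uint8)
    for k in res:
        for u in proj(p,T(res[k],model(k))): cv2.circle(im,tuple(int(v) for v in (u*4+2)),1,(0,255,0),-1)
    ims.append(im)
a=ims[1][4*130:4*235,4*230:4*410]; b=ims[0][4*190:4*290,4*190:4*400]
v=np.vstack([cv2.resize(a,(760,443)),]);cv2.imwrite("pics/o1.png",v)
cv2.imwrite("pics/o2.png",cv2.resize(b,(790,376)))
np.save("res.npy",res)
for p in ps:
    for k in("pack","jar","tin","truffle_box"):
        print(k,[(round(r["conf"],2),np.round(r["bbox"])) for r in env.outline_of(k,p)[:3]])
E
```

```text
charger [0.5841 0.1941] -5.071994627998223 -204.36151
charger [0.619 0.19 ] -5.407168065118865 -104.71966
charger [0.5825 0.1948] -4.672330111145339 -100.543465
printer [ 0.5931 -0.1791] -11.379341275820947 -194.49194
printer [ 0.5999 -0.1774] -11.431722610261739 -106.35308
printer [ 0.5911 -0.1796] -11.756938185216832 -104.15124
pack [(0.73, array([334., 222.,  22.,  29.])), (0.69, array([329., 250.,  20.,  21.])), (0.67, array([374., 236.,  15.,  20.]))]
jar [(0.55, array([440., 248.,  28.,  35.])), (0.27, array([375., 236.,  14.,  22.]))]
tin [(0.83, array([434., 209.,  25.,  34.])), (0.51, array([440., 246.,  24.,  28.])), (0.24, array([242., 241.,  87.,  81.]))]
truffle_box [(0.64, array([240., 241.,  92.,  78.]))]
pack [(0.95, array([299., 210.,  26.,  24.])), (0.93, array([253., 197.,  18.,  23.])), (0.74, array([191., 203.,  27.,  22.]))]
jar [(0.77, array([192., 203.,  26.,  23.]))]
tin [(0.76, array([202., 258.,  29.,  25.]))]
truffle_box [(0.73, array([452., 224.,  53.,  32.]))]
```

View pics/o1.png

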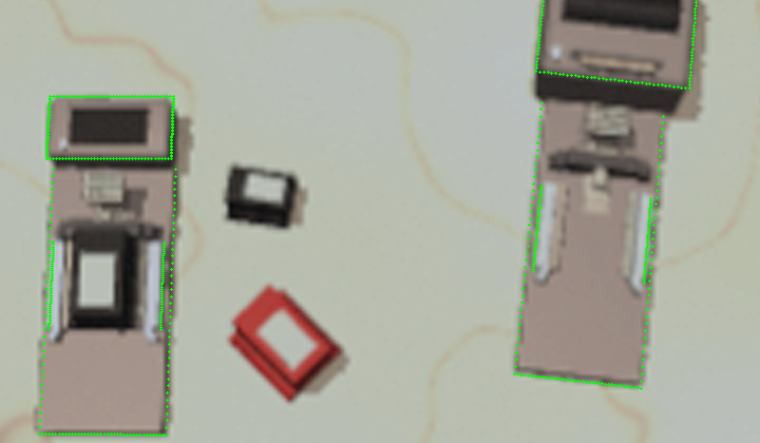

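View pics/o2.png

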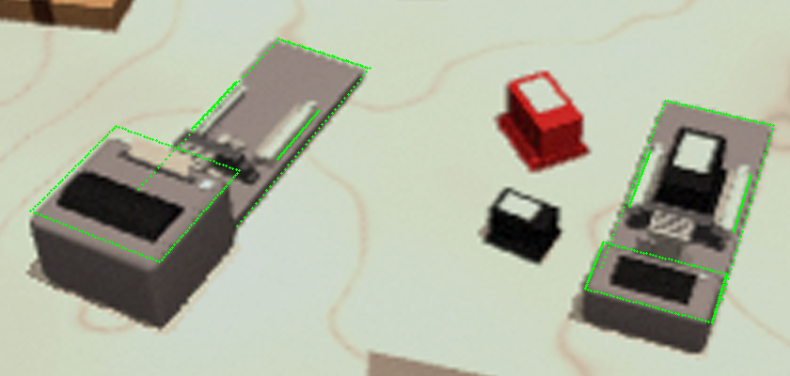

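In the top picture the pack candidates are: the black one seated in the charger (254,196), a small black one at (292,177), and a red one at (297,211). The one meant is the black one in the charger, because it is larger than the loose black one and not red. The enlarged crop confirms it. The wireframes match both decks: charger (0.583, 0.1945), yaw −4.9°; printer (0.592, −0.179), yaw −11.4°.

Request:
{"name": "move_arm", "arguments": {"plan": [[0,0,28,67.4,-46.8,5,-1],[0,0,28,67.4,-46.8,5,-1],[0,0,28,67.4,-46.8,5,-1],[0,0,28,67.4,-46.8,5,-1],[0,0,28,67.4,-46.8,5,-1]], "squeeze": 40}}

```text
time_s: 2.1
position: [0.3466, -0.297, 0.2164]
tool_rot: [[0.996, -0.089, 0.0], [-0.089, -0.996, -0.0], [0.0, 0.0, -1.0]]
ft_force: [1.1, -0.0, 0.3]
grip_width: 0.0122
gripper_force: 0.0
```

Request:
{"name": "move_arm", "arguments": {"plan": [[0,0,0,26.2,-51.1,4,-1],[0,0,0,26.2,-51.1,4,-1],[0,0,0,26.2,-51.1,4,-1],[0,0,0,26.2,-51.1,4,-1],[0,0,0,26.2,-51.1,4,-1]]}}

```text
time_s: 2.6
position: [0.4794, -0.0856, 0.1991]
tool_rot: [[0.996, -0.087, 0.001], [-0.087, -0.996, -0.0], [0.001, 0.0, -1.0]]
ft_force: [1.5, -0.7, -0.9]
grip_width: 0.0
gripper_force: 0.0
```

Request:
{"name": "move_arm", "arguments": {"plan": [[0,0,0,14.9,-28.8,6,-1],[0,0,0,14.9,-28.8,6,-1],[0,0,0,14.9,-28.8,6,-1],[0,0,0,14.9,-28.8,6,-1],[0,0,0,14.9,-28.8,6,-1]]}}

```text
time_s: 3.1
position: [0.6109, 0.1223, 0.1532]
tool_rot: [[0.996, -0.087, 0.0], [-0.087, -0.996, -0.0], [0.0, 0.0, -1.0]]
ft_force: [1.5, -0.9, 1.0]
grip_width: -0.0001
gripper_force: 0.0
```

Request:
{"name": "move_arm", "arguments": {"plan": [[0,0,0,3.6,-7.0,4,-1],[0,0,0,3.6,-7.0,6,-1],[0,0,0,3.6,-7.0,8.5,-1],[0,0,0,3.6,-7.0,8.5,-1],[0,0,0,3.6,-7.0,8.5,-1]]}}

```text
time_s: 3.6
position: [0.6522, 0.1865, 0.0692]
tool_rot: [[0.996, -0.087, 0.0], [-0.087, -0.996, -0.0], [0.0, 0.0, -1.0]]
ft_force: [0.5, -0.3, 0.8]
grip_width: 0.0
gripper_force: 0.0
```

Run:
```python
from fit import *
np.set_printoptions(precision=4,suppress=True)
print(env.observe()["position"])
q=np.load("res.npy",allow_pickle=True).item()["charger"]; q=np.array([.583,.1945,np.radians(-4.9)])
out=[]
for n,(r0,r1,c0,c1) in(("scene",(200,290,330,430)),("top",(140,220,220,310))):
    p=env.get_image(n); 
    im=np.clip(cv2.resize(p["color"],None,fx=5,fy=5,interpolation=cv2.INTER_CUBIC)[:,:,::-1]*1.6,0,255).astype(np.uint8)
    for X in rect(.059,.081,.016,.052):
        u=[tuple(int(v) for v in w*5+2) for w in proj(p,T(q,np.array(X)))]; cv2.line(im,u[0],u[1],(0,255,0),1)
    t=tuple(int(v) for v in proj(p,env.observe()["position"])[0]*5+2); cv2.circle(im,t,4,(0,0,255),1)
    out.append(cv2.resize(im[5*r0:5*r1,5*c0:5*c1],(395,400)))
    print(n,[(round(r["conf"],2),atz(p,r["pixel"],.052)) for r in env.tip_of("charger_pad",p)[:2]])
cv2.imwrite("pics/pad.png",np.hstack(out))
```

```text
[0.6522 0.1865 0.0692]
scene [(0.67, array([0.6533, 0.1836, 0.052 ]))]
top []
```

View pics/pad.png

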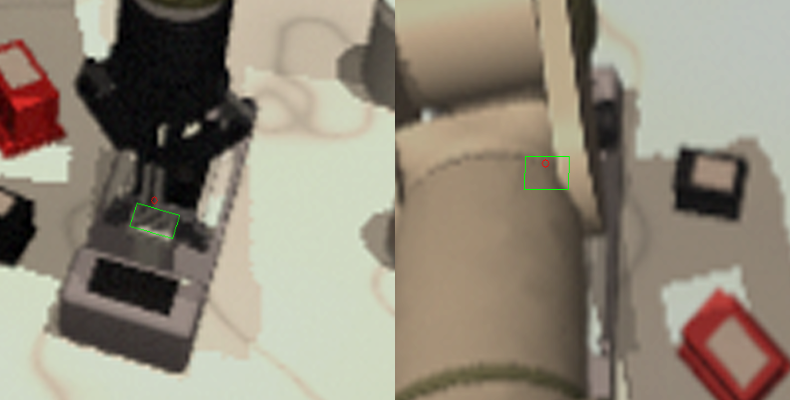

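The pad at about (373,248) in the scene picture lines up with its predicted rectangle, and the shut fingers stand over it.

Request:
{"name": "move_arm", "arguments": {"plan": [[0,0,0,0.1,-0.1,1.2,-1],[0,0,0,0.1,-0.1,1.7,-1],[0,0,0,0.1,-0.1,2.0,-1],[0,0,0,0.1,-0.1,2.2,-1],[0,0,0,0.1,-0.1,2.3,-1]]}}

```text
time_s: 4.3
position: [0.6531, 0.1876, 0.0459]
tool_rot: [[0.996, -0.087, 0.0], [-0.087, -0.996, -0.0], [0.0, 0.0, -1.0]]
ft_force: [-1.9, -0.9, 8.1]
grip_width: -0.0002
gripper_force: 4.0
```

```bash
cat > pk.py <<'E'
from fit import *
np.set_printoptions(precision=4,suppress=True)
q=np.array([.583,.1945,np.radians(-4.9)])
def loc(X,q=q):
    d=np.array(X)[:2]-q[:2];c,s=np.cos(q[2]),np.sin(q[2]);return np.array([c*d[0]+s*d[1],-s*d[0]+c*d[1]])
def look(names=("scene",),q=q):
    for n in names:
        p=env.get_image(n)
        print(n,"grip",[(round(r["conf"],2),loc(atz(p,r["pixel"],.049),q)) for r in env.tip_of("pack_grip",p)[:4]])
        print(n,"org",[(round(r["conf"],2),loc(atz(p,r["pixel"],.014),q)) for r in env.tip_of("pack",p)[:4]])
        print([(round(r["conf"],2),np.round(r["bbox"])) for r in env.outline_of("pack",p)[:4]])
    return p
E
python3 - <<'E'
from pk import *
p=look()
cv2.imwrite("pics/r1.png",cv2.resize(np.clip(p["color"][190:290,330:440,::-1]*1.6,0,255).astype(np.uint8),None,fx=5,fy=5,interpolation=2))
print(env.observe()["ft_force"],env.observe()["time_s"])
E
```

```text
scene grip [(0.97, array([-0.0431, -0.1456])), (0.67, array([ 0.0993, -0.1072])), (0.46, array([-0.0129,  0.0066]))]
scene org [(0.94, array([-0.0344, -0.1383])), (0.67, array([ 0.0958, -0.105 ])), (0.51, array([-0.013 ,  0.0072]))]
[(0.78, array([330., 251.,  21.,  16.])), (0.61, array([334., 222.,  22.,  28.]))]
[-0.3647 -1.2994  4.709 ] 4.5
```

View pics/r1.png

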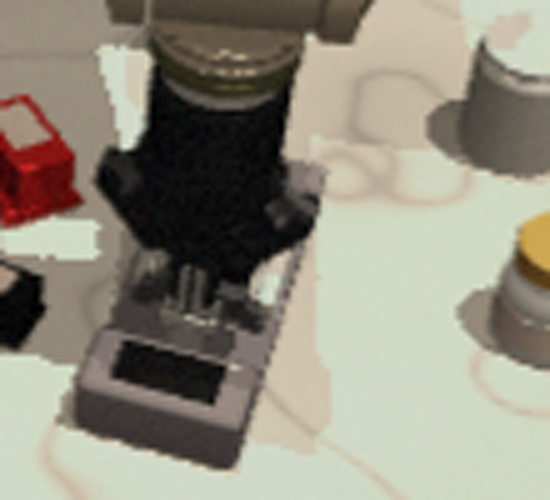

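The picture shows the fingers on the pad at (200,300) of the crop, with the pack hidden behind the gripper. I'll lift and look again.

Request:
{"name": "move_arm", "arguments": {"plan": [[0,0,0,0,0,-4,-1],[0,0,0,0,0,-9,-1],[0,0,0,0,0,-14,0.5],[0,0,0,-3,0,-16,0.5],[0,0,0,-6,0,-16,0.5]]}}

```text
time_s: 5.0
position: [0.5939, 0.1932, 0.2088]
tool_rot: [[0.996, -0.087, 0.007], [-0.087, -0.996, 0.001], [0.007, -0.002, -1.0]]
ft_force: [0.4, 0.2, -0.5]
grip_width: 0.0427
gripper_force: 0.0
```

Run:
```python
from pk import *
look()
o=env.observe();print(o["position"],loc(o["position"]),o["grip_width"])
```

```text
scene grip [(0.84, array([-0.0058,  0.0051])), (0.49, array([ 0.0973, -0.1099]))]
scene org [(0.8, array([-0.0113,  0.0116])), (0.55, array([-0.027, -0.135])), (0.5, array([ 0.0903, -0.1162]))]
[(0.93, array([375., 233.,  18.,  22.])), (0.73, array([331., 250.,  24.,  20.])), (0.59, array([335., 224.,  19.,  26.]))]
[0.5933 0.1931 0.2056] [ 0.0104 -0.0005] 0.06417219550774525
```

Request:
{"name": "move_arm", "arguments": {"plan": [[0,0,0,-2.4,0,4,1],[0,0,0,-2.4,0,8,1],[0,0,0,-2.4,0,11,1],[0,0,0,-2.4,0,14,1],[0,0,0,-2.4,0,15,1]]}}

```text
time_s: 5.7
position: [0.5688, 0.1946, 0.0519]
tool_rot: [[0.996, -0.087, -0.005], [-0.087, -0.996, -0.001], [-0.005, 0.001, -1.0]]
ft_force: [0.5, 0.5, 0.5]
grip_width: 0.0854
gripper_force: 0.0
```

Request:
{"name": "move_arm", "arguments": {"plan": [[0,0,0,0,0,1,1],[0,0,0,0,0,2.0,1],[0,0,0,0,0,2.4,1],[0,0,0,0,0,2.4,1],[0,0,0,0,0,2.4,1]]}}

```text
time_s: 6.2
position: [0.5698, 0.1951, 0.0322]
tool_rot: [[0.996, -0.087, 0.001], [-0.087, -0.996, 0.0], [0.001, -0.0, -1.0]]
ft_force: [0.7, -0.5, -0.4]
grip_width: 0.0853
gripper_force: 0.0
```

Now close gently.

Request:
{"name": "move_arm", "arguments": {"plan": [[0,0,0,0,0,0,-0.1],[0,0,0,0,0,0,-0.3],[0,0,0,0,0,0,-0.6],[0,0,0,0,0,0,-1],[0,0,0,0,0,0,-1]], "squeeze": 40}}

```text
time_s: 6.7
position: [0.5695, 0.1951, 0.0319]
tool_rot: [[0.996, -0.087, 0.001], [-0.087, -0.996, 0.0], [0.0, -0.0, -1.0]]
ft_force: [-0.2, 0.2, 3.9]
grip_width: 0.0395
gripper_force: 42.9
```

Request:
{"name": "move_arm", "arguments": {"plan": [[0,0,0,-0.1,0,0,-1],[0,0,0,-0.3,0,0,-1],[0,0,0,-0.5,0,0,-1],[0,0,0,-0.7,0,0,-1],[0,0,0,-1.0,0,0,-1]]}}

```text
time_s: 7.2
position: [0.5599, 0.1961, 0.0319]
tool_rot: [[0.996, -0.087, 0.002], [-0.087, -0.996, 0.0], [0.002, -0.001, -1.0]]
ft_force: [3.9, 2.9, 4.3]
grip_width: 0.0395
gripper_force: 43.2
```

Request:
{"name": "move_arm", "arguments": {"plan": [[0,0,0,-0.6,0,0,-1],[0,0,0,-1.2,0,0,-1],[0,0,0,-1.9,0,0,-1],[0,0,0,-2.6,0,0,-1],[0,0,0,-3.3,0,0,-1]]}}

```text
time_s: 7.7
position: [0.527, 0.1992, 0.0319]
tool_rot: [[0.996, -0.087, 0.002], [-0.087, -0.996, 0.001], [0.002, -0.001, -1.0]]
ft_force: [6.7, 4.0, 4.2]
grip_width: 0.0392
gripper_force: 43.1
```

Request:
{"name": "move_arm", "arguments": {"plan": [[0,0,0,-0.7,0,0,-1],[0,0,0,-1.4,0,0,-1],[0,0,0,-2.4,0,0,-1],[0,0,0,-3.4,0,0,-1],[0,0,0,-4.4,0,0,-1]]}}

```text
time_s: 8.2
position: [0.4815, 0.2024, 0.0312]
tool_rot: [[0.996, -0.087, -0.002], [-0.087, -0.996, -0.0], [-0.001, 0.001, -1.0]]
ft_force: [1.0, 0.1, 0.7]
grip_width: 0.0394
gripper_force: 42.7
```

Request:
{"name": "move_arm", "arguments": {"plan": [[0,0,0,-0.3,0,-0.5,-1],[0,0,0,-0.3,0,-2,-1],[0,0,0,-0.3,0,-5,-1],[0,0,0,0,1,-9,-1],[0,0,2,1,5,-10,-1]]}}

```text
time_s: 8.7
position: [0.4886, 0.1536, 0.1347]
tool_rot: [[0.993, -0.118, 0.004], [-0.118, -0.993, 0.001], [0.004, -0.002, -1.0]]
ft_force: [1.1, -1.0, -4.0]
grip_width: 0.0394
gripper_force: 42.3
```

Run:
```python
from pk import *
o=env.observe();P=o["position"];print(P,o["ft_force"],o["wrist_torque"],np.degrees(np.arctan2(o["tool_rot"][1,0],o["tool_rot"][0,0])))
p=env.get_image("scene")
zo=P[2]-.018
R=np.array(o["tool_rot"])
for k,z in(("pack_grip",zo+.035),("pack",zo)):
    print(k,[(round(r["conf"],2),R[:,:2].T@(atz(p,r["pixel"],z)-P)) for r in env.tip_of(k,p)[:3]])
im=np.clip(cv2.resize(p["color"],None,fx=5,fy=5,interpolation=2)[:,:,::-1]*1.6,0,255).astype(np.uint8)
# predicted pack body, top z=zo+.046 and foot
for x0,x1,h,z,c in((-.034,.034,.02,zo+.046,(0,255,0)),(-.034,.034,.029,zo,(0,255,255))):
    for a,b in rect(x0,x1,h,0):
        W=[P+R[:,0]*v[0]+R[:,1]*v[1] for v in(a,b)]
        for w in W: w[2]=z
        u=[tuple(int(t) for t in s*5+2) for s in proj(p,W)];cv2.line(im,u[0],u[1],c,1)
u=(proj(p,P)[0]*5).astype(int);cv2.imwrite("pics/h1.png",im[u[1]-250:u[1]+200,u[0]-250:u[0]+250])
```

```text
[0.4886 0.1536 0.1347] [ 1.0569 -1.0045 -3.9657] [-0.0565 -0.0862 -0.0248] -6.768172132236647
pack_grip [(0.94, array([ 0.0034, -0.0098])), (0.73, array([0.1708, 0.0561])), (0.62, array([0.2906, 0.0286]))]
pack [(0.85, array([-0.0057, -0.0066])), (0.7, array([0.152 , 0.0494])), (0.58, array([0.2766, 0.032 ]))]
```

View pics/h1.png

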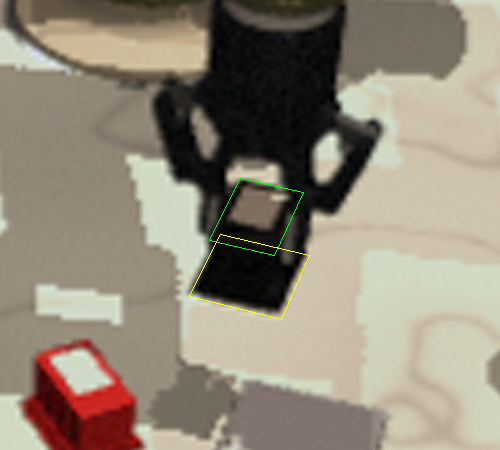

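Request:
{"name": "move_arm", "arguments": {"plan": [[0,0,2,2,5,0,-1],[0,0,4.4,3,10,0,-1],[0,0,4.4,4,15,0,-1],[0,0,4.4,5,20,0,-1],[0,0,4.4,5.6,25,0,-1]]}}

```text
time_s: 9.35
position: [0.5129, -0.0968, 0.1305]
tool_rot: [[0.981, -0.196, -0.003], [-0.196, -0.981, 0.002], [-0.003, -0.001, -1.0]]
ft_force: [1.4, 0.7, -2.5]
grip_width: 0.0395
gripper_force: 42.4
```

Request:
{"name": "move_arm", "arguments": {"plan": [[0,0,0,0.2,3,0,-1],[0,0,0,0.2,5,0,-1],[0,0,0,0.2,5.4,1,-1],[0,0,0,0.2,5.4,3,-1],[0,0,0,0.2,5.4,4,-1]]}}

```text
time_s: 9.85
position: [0.5037, -0.1476, 0.0891]
tool_rot: [[0.98, -0.197, -0.004], [-0.197, -0.98, 0.003], [-0.004, -0.002, -1.0]]
ft_force: [-0.5, 0.6, -1.9]
grip_width: 0.0393
gripper_force: 42.4
```

Run:
```python
from pk import *
q=np.array([.592,-.179,np.radians(-11.4)])
o=env.observe();P=o["position"];R=np.array(o["tool_rot"]);print(P,loc(P,q),o["ft_force"],np.degrees(np.arctan2(R[1,0],R[0,0])))
p=env.get_image("scene")
zo=P[2]-.018
for k,z in(("pack_grip",zo+.035),("pack",zo)):
    print(k,[(round(r["conf"],2),R[:,:2].T@(atz(p,r["pixel"],z)-P)) for r in env.tip_of(k,p)[:3]])
im=np.clip(cv2.resize(p["color"],None,fx=5,fy=5,interpolation=2)[:,:,::-1]*1.6,0,255).astype(np.uint8)
for x0,x1,h,z,c in((-.034,.034,.02,zo+.046,(0,255,0)),(-.034,.034,.029,zo,(0,255,255))):
    for a,b in rect(x0-.006,x1-.006,h,0):
        W=[P+R[:,0]*v[0]+R[:,1]*v[1] for v in(a,b)]
        for w in W: w[2]=z
        u=[tuple(int(t) for t in s*5+2) for s in proj(p,W)];cv2.line(im,u[0],u[1],c,1)
for s in(-1,1):
    u=[tuple(int(t) for t in w*5+2) for w in proj(p,T(q,np.array([[-.034,s*.0425,.0245],[.034,s*.0425,.0245]])))];cv2.line(im,u[0],u[1],(255,0,255),1)
u=(proj(p,P)[0]*5).astype(int);cv2.imwrite("pics/h2.png",im[u[1]-200:u[1]+300,u[0]-280:u[0]+280])
```

```text
[ 0.5037 -0.1476  0.0891] [-0.0927  0.0134] [-0.5252  0.5612 -1.9416] -11.338340904775805
pack_grip [(0.73, array([ 0.1594, -0.2675])), (0.6, array([ 0.0493, -0.2291])), (0.53, array([-0.0084,  0.0055]))]
pack [(0.75, array([ 0.1608, -0.2656])), (0.6, array([ 0.0464, -0.2445])), (0.55, array([ 0.0013, -0.0085]))]
```

View pics/h2.png

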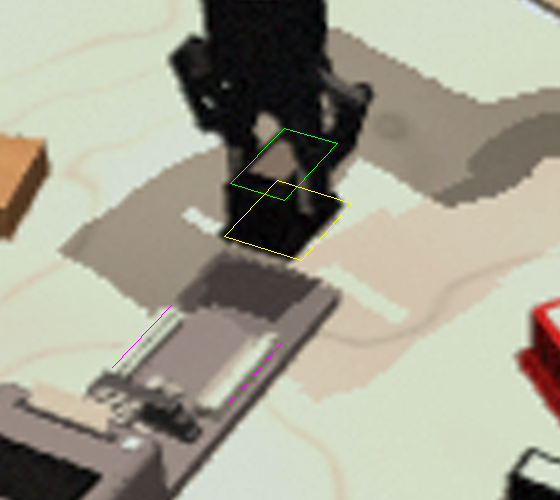

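The held pack sits straight in the gripper and its front matches the yellow prediction at about −6 mm. The printer's left rail looks a little off the magenta line, so I'll check the lateral position numerically on the clean first pictures.

Run:
```python
from pk import *
Q={"pr":np.array([.592,-.179,np.radians(-11.4)]),"ch":np.array([.583,.1945,np.radians(-4.9)])}
for n in("scene","top"):
    p=env.get_image(n); g=cv2.imread(f"pics/{n}0.png").astype(np.float32).sum(2)/3
    def prof(q,xs,ys,z):
        G=np.array([[x,y,z] for x in xs for y in ys]); u=proj(p,T(q,G)).astype(np.float32)
        return cv2.remap(g,u[None,:,0],u[None,:,1],2).reshape(len(xs),len(ys)).mean(1 if len(ys)<len(xs) and 0 else 0)
    for k in Q:
        ys=np.arange(-60,61,2)/1000
        for nm,xs,z in(("rail",np.linspace(-.028,.0,15),.0245),("deckback",np.linspace(-.105,-.05,15),.014)):
            print(n,k,nm,' '.join(f"{v:.0f}" for v in prof(Q[k],xs,ys,z)))
        xs2=np.arange(-130,-100,2)/1000
        G=np.array([[[x,y,.014] for y in np.linspace(-.04,.04,15)] for x in xs2]).reshape(-1,3);u=proj(p,T(Q[k],G)).astype(np.float32)
        print(n,k,"front",' '.join(f"{v:.0f}" for v in cv2.remap(g,u[None,:,0],u[None,:,1],2).reshape(len(xs2),15).mean(1)))
        for s in(-.036,.036):
          for yaw in(0,):
            X=np.arange(-60,-20,2)/1000;u=proj(p,T(Q[k],np.array([[x,s,.0245] for x in X]))).astype(np.float32)
            print("   mouth",s,' '.join(f"{v:.0f}" for v in cv2.remap(g,u[None,:,0],u[None,:,1],2)[0]))
```

```text
scene pr rail 128 128 128 128 128 129 129 129 130 129 118 103 103 117 115 88 64 63 76 84 86 86 86 85 85 86 86 86 86 86 86 86 86 86 86 86 86 86 86 87 94 103 108 113 120 127 131 129 114 89 70 67 76 86 81 62 43 42 65 100 124
scene pr deckback 130 130 129 121 109 97 88 85 85 85 86 86 85 85 86 86 86 86 85 86 86 86 86 86 85 85 85 86 86 85 85 85 85 86 86 86 86 85 85 86 87 87 87 88 87 87 87 86 86 87 88 81 62 48 52 77 108 126 129 128 128
scene pr front 129 129 128 128 128 127 127 127 125 119 110 100 90 85 84
   mouth -0.036 85 85 85 85 85 85 85 85 85 84 85 87 89 92 102 106 98 96 101 100
   mouth 0.036 87 86 86 86 86 87 87 86 86 91 100 101 88 80 87 102 107 108 110 111
scene ch rail 129 129 129 130 131 118 93 86 103 122 129 132 123 100 84 74 54 30 15 20 34 36 35 37 39 37 38 38 35 36 39 39 37 32 24 17 12 9 6 8 8 19 65 103 106 106 118 127 130 129 116 97 87 77 84 110 124 128 128 128 128
scene ch deckback 129 129 129 131 127 107 91 86 85 89 90 90 88 87 86 77 60 46 52 78 95 100 101 101 101 100 99 99 100 101 101 101 94 75 56 44 43 55 74 84 86 86 86 86 86 87 89 90 90 88 86 87 85 78 87 110 121 123 123 
[... 867 characters left out ...]
78 75 80 97 111 111 107 104 108 113 117 119
top ch rail 115 117 114 103 79 60 69 77 61 73 102 115 122 122 107 89 81 65 45 30 19 14 10 13 22 27 26 49 72 73 73 73 73 73 73 73 73 73 74 74 60 41 32 36 62 93 92 80 105 123 121 119 110 92 94 113 117 115 115 115 115
top ch deckback 116 115 116 117 107 88 62 60 82 94 95 95 95 95 95 95 95 95 95 95 95 95 95 95 95 95 95 95 95 95 95 95 95 95 95 95 95 95 95 95 95 95 95 95 95 95 94 94 94 95 94 94 95 95 95 95 104 113 113 113 113
top ch front 114 114 114 114 114 114 116 111 99 77 68 88 99 96 95
   mouth -0.036 94 94 94 94 94 94 94 90 88 96 108 115 106 96 101 112 121 123 122 122
   mouth 0.036 94 94 94 94 94 94 95 88 74 55 55 76 94 108 113 114 110 109 107 105
```

Request:
{"name": "move_arm", "arguments": {"plan": [[0,0,0,0.8,0.7,1,-1],[0,0,0,0.8,0.7,3,-1],[0,0,0,0.8,0.7,5,-1],[0,0,0,0.8,0.7,5.6,-1],[0,0,0,0.8,0.7,5.6,-1]]}}

```text
time_s: 10.6
position: [0.5113, -0.1579, 0.0349]
tool_rot: [[0.98, -0.197, -0.001], [-0.197, -0.98, 0.001], [-0.001, -0.0, -1.0]]
ft_force: [0.1, 0.6, -2.1]
grip_width: 0.0389
gripper_force: 42.3
```

Request:
{"name": "move_arm", "arguments": {"plan": [[0,0,0,0,0.4,0,-1],[0,0,0,0,0.7,0.1,-1],[0,0,0,0,0.7,0.2,-1],[0,0,0,0,0.7,0.3,-1],[0,0,0,0,0.7,0.3,-1]]}}

```text
time_s: 11.1
position: [0.5099, -0.1646, 0.0326]
tool_rot: [[0.98, -0.197, 0.0], [-0.197, -0.98, -0.0], [0.0, -0.0, -1.0]]
ft_force: [0.8, -0.9, -3.0]
grip_width: 0.0395
gripper_force: 42.3
```

Request:
{"name": "move_arm", "arguments": {"plan": [[0,0,0,0,0,0.05,-1],[0,0,0,0,0,0.1,-1],[0,0,0,0,0,0.13,-1]]}}

```text
time_s: 11.4
position: [0.5101, -0.1646, 0.0317]
tool_rot: [[0.98, -0.197, 0.0], [-0.197, -0.98, -0.0], [0.001, 0.0, -1.0]]
ft_force: [-0.6, 1.1, 4.9]
grip_width: 0.0396
gripper_force: 43.3
```

Request:
{"name": "move_arm", "arguments": {"plan": [[0,0,0,0.4,0,-0.04,-1],[0,0,0,0.8,0,-0.04,-1],[0,0,0,1.2,0,-0.04,-1],[0,0,0,1.6,0,-0.04,-1],[0,0,0,1.9,0,-0.04,-1]]}}

```text
time_s: 11.9
position: [0.5289, -0.1685, 0.0318]
tool_rot: [[0.98, -0.197, -0.0], [-0.197, -0.98, -0.0], [-0.0, 0.0, -1.0]]
ft_force: [-2.0, 0.1, 5.1]
grip_width: 0.0395
gripper_force: 43.3
```

Request:
{"name": "move_arm", "arguments": {"plan": [[0,0,0,0.2,0,-0.03,-1],[0,0,0,0.4,0,-0.03,-1],[0,0,0,0.6,0,-0.03,-1],[0,0,0,0.8,0,-0.03,-1],[0,0,0,1.0,0,-0.03,-1]]}}

```text
time_s: 12.4
position: [0.5385, -0.1704, 0.0319]
tool_rot: [[0.98, -0.197, -0.0], [-0.197, -0.98, 0.0], [-0.0, -0.0, -1.0]]
ft_force: [-1.7, -0.7, 1.8]
grip_width: 0.0396
gripper_force: 43.0
```

Request:
{"name": "move_arm", "arguments": {"plan": [[0,0,0,0.2,0,0,-1],[0,0,0,0.4,0,0,-1],[0,0,0,0.6,0,0,-1],[0,0,0,0.8,0,0,-1],[0,0,0,1.0,0,0,-1]]}}

```text
time_s: 12.9
position: [0.5482, -0.1724, 0.0319]
tool_rot: [[0.98, -0.197, -0.0], [-0.197, -0.98, -0.0], [-0.0, 0.0, -1.0]]
ft_force: [-2.5, -0.6, 1.3]
grip_width: 0.0396
gripper_force: 43.0
```

Request:
{"name": "move_arm", "arguments": {"plan": [[0,0,0,0.2,0,0,-1],[0,0,0,0.4,0,0,-1],[0,0,0,0.6,0,0,-1],[0,0,0,0.8,0,0,-1],[0,0,0,1.0,0,0,-1]]}}

```text
time_s: 13.4
position: [0.558, -0.1743, 0.0319]
tool_rot: [[0.98, -0.197, -0.0], [-0.197, -0.98, -0.0], [-0.0, 0.0, -1.0]]
ft_force: [-3.7, -1.5, 0.4]
grip_width: 0.0394
gripper_force: 42.8
```

Request:
{"name": "move_arm", "arguments": {"plan": [[0,0,0,0.2,0.03,0,-1],[0,0,0,0.4,0.05,0,-1],[0,0,0,0.6,0.05,0,-1],[0,0,0,0.8,0.05,0,-1],[0,0,0,1.0,0.05,0,-1]]}}

```text
time_s: 13.9
position: [0.5679, -0.1767, 0.032]
tool_rot: [[0.98, -0.197, 0.0], [-0.197, -0.98, 0.0], [0.0, -0.0, -1.0]]
ft_force: [-1.0, -0.1, -0.5]
grip_width: 0.0392
gripper_force: 42.8
```

Request:
{"name": "move_arm", "arguments": {"plan": [[0,0,0,0.2,0,0,-1],[0,0,0,0.4,0,0,-1],[0,0,0,0.6,0,0,-1],[0,0,0,0.8,0,0,-1],[0,0,0,1.0,0,0,-1]]}}

```text
time_s: 14.4
position: [0.5776, -0.1787, 0.0319]
tool_rot: [[0.98, -0.197, 0.0], [-0.197, -0.98, 0.0], [0.0, -0.0, -1.0]]
ft_force: [-1.3, 0.4, 0.3]
grip_width: 0.0396
gripper_force: 42.8
```

Request:
{"name": "move_arm", "arguments": {"plan": [[0,0,0,0.2,0,0,-1],[0,0,0,0.4,0,0,-1],[0,0,0,0.6,0,0,-1],[0,0,0,0.8,0,0,-1]]}}

```text
time_s: 14.8
position: [0.5853, -0.1802, 0.0319]
tool_rot: [[0.98, -0.197, -0.001], [-0.197, -0.98, 0.0], [-0.001, -0.0, -1.0]]
ft_force: [-2.1, -0.1, 1.1]
grip_width: 0.0396
gripper_force: 42.8
```

Request:
{"name": "move_arm", "arguments": {"plan": [[0,0,0,0.2,0,0,-1],[0,0,0,0.4,0,0,-1],[0,0,0,0.6,0,0,-1]]}}

```text
time_s: 15.1
position: [0.5915, -0.1816, 0.032]
tool_rot: [[0.98, -0.197, 0.0], [-0.197, -0.98, -0.0], [0.001, 0.0, -1.0]]
ft_force: [-0.7, 0.8, 0.2]
grip_width: 0.0394
gripper_force: 42.9
```

Run:
```python
from pk import *
p=env.get_image("scene");P=env.observe()["position"]
im=np.clip(p["color"]*1.8,0,255).astype(np.uint8)[:,:,::-1]
u=proj(p,P)[0].astype(int);print(u)
cv2.imwrite("pics/in1.png",cv2.resize(im[u[1]-45:u[1]+35,u[0]-50:u[0]+50],(750,600),interpolation=2))
```

```text
[256 219]
```

View pics/in1.png

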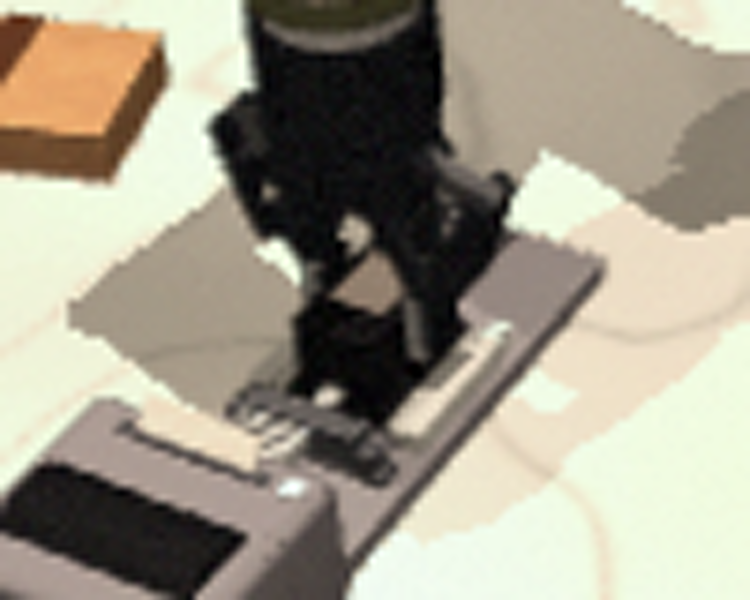

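The pack is in the rails. Its nose is just reaching the bright tooth at (330,395) of the crop, and the end stop is still a little ahead. I'll keep pushing gently.

Request:
{"name": "move_arm", "arguments": {"plan": [[0,0,0,0.2,0,0,-1],[0,0,0,0.4,0,0,-1],[0,0,0,0.6,0,0,-1]]}}

```text
time_s: 15.45
position: [0.5968, -0.1826, 0.0319]
tool_rot: [[0.98, -0.197, -0.001], [-0.197, -0.98, 0.0], [-0.001, -0.0, -1.0]]
ft_force: [-4.7, -0.3, 2.1]
grip_width: 0.0391
gripper_force: 43.0
```

Request:
{"name": "move_arm", "arguments": {"plan": [[0,0,0,0.15,0,0,-1],[0,0,0,0.3,0,0,-1],[0,0,0,0.5,0,0,-1]]}}

```text
time_s: 15.75
position: [0.6018, -0.1836, 0.0319]
tool_rot: [[0.98, -0.197, -0.001], [-0.197, -0.98, 0.0], [-0.001, -0.0, -1.0]]
ft_force: [-5.9, -0.7, 2.1]
grip_width: 0.039
gripper_force: 43.0
```

Request:
{"name": "move_arm", "arguments": {"plan": [[0,0,0,0.2,0,0,-1],[0,0,0,0.4,0,0,-1],[0,0,0,0.6,0,0,-1]], "squeeze": 60}}

```text
time_s: 16.05
position: [0.6074, -0.1847, 0.0318]
tool_rot: [[0.98, -0.197, -0.002], [-0.197, -0.98, 0.0], [-0.002, -0.0, -1.0]]
ft_force: [-10.8, 0.8, 4.6]
grip_width: 0.0391
gripper_force: 63.1
```

Request:
{"name": "move_arm", "arguments": {"plan": [[0,0,0,0.15,0,0,-1],[0,0,0,0.3,0,0,-1],[0,0,0,0.4,0,0,-1]]}}

```text
time_s: 16.35
position: [0.6077, -0.1847, 0.0314]
tool_rot: [[0.98, -0.197, -0.011], [-0.197, -0.98, 0.003], [-0.011, -0.001, -1.0]]
ft_force: [-25.2, 3.0, 12.6]
grip_width: 0.039
gripper_force: 64.2
```

Request:
{"name": "move_arm", "arguments": {"plan": [[0,0,0,-0.2,0,0,-1],[0,0,0,-0.4,0,0,-1]]}}

```text
time_s: 16.55
position: [0.6074, -0.1847, 0.0317]
tool_rot: [[0.98, -0.197, -0.001], [-0.197, -0.98, 0.0], [-0.001, -0.0, -1.0]]
ft_force: [-0.9, 0.7, 0.9]
grip_width: 0.0392
gripper_force: 62.8
```

Request:
{"name": "move_arm", "arguments": {"plan": [[0,0,0,-0.1,0,0,-1],[0,0,0,-0.2,0,0,-1]]}}

```text
time_s: 16.75
position: [0.6061, -0.1844, 0.0318]
tool_rot: [[0.98, -0.197, 0.001], [-0.197, -0.98, 0.0], [0.001, -0.0, -1.0]]
ft_force: [-0.9, 0.6, -0.3]
grip_width: 0.0391
gripper_force: 62.7
```

Request:
{"name": "move_arm", "arguments": {"plan": [[0,0,0,-0.1,0,0,-1],[0,0,0,-0.2,0,0,-1]]}}

```text
time_s: 16.95
position: [0.6053, -0.1843, 0.0321]
tool_rot: [[0.98, -0.197, 0.004], [-0.197, -0.98, -0.001], [0.004, 0.0, -1.0]]
ft_force: [2.4, -0.2, -2.3]
grip_width: 0.0391
gripper_force: 62.4
```

Request:
{"name": "move_arm", "arguments": {"plan": [[0,0,0,-0.1,0,0,-1],[0,0,0,-0.1,0,0,-1]]}}

```text
time_s: 17.15
position: [0.6051, -0.1844, 0.0325]
tool_rot: [[0.98, -0.198, 0.006], [-0.198, -0.98, -0.002], [0.006, 0.001, -1.0]]
ft_force: [7.8, -0.5, -4.0]
grip_width: 0.0394
gripper_force: 62.2
```

Request:
{"name": "move_arm", "arguments": {"plan": [[0,0,0,0.1,0,0,-1],[0,0,0,0.2,0,0,-1],[0,0,0,0.2,0,0,-1]]}}

```text
time_s: 17.45
position: [0.6053, -0.1844, 0.0321]
tool_rot: [[0.98, -0.197, 0.001], [-0.197, -0.98, -0.0], [0.001, 0.0, -1.0]]
ft_force: [2.0, -0.3, -0.4]
grip_width: 0.039
gripper_force: 62.4
```

Run:
```python
from pk import *
p=env.get_image("scene");cv2.imwrite("pics/b4.png",p["color"][:,:,::-1])
print(env.observe()["ft_force"],env.observe()["position"],env.observe()["tool_rot"][2])
```

```text
[ 3.1598 -1.0296  0.8841] [ 0.6053 -0.1844  0.0321] [ 0.0011  0.0002 -1.    ]
```

Request:
{"name": "move_arm", "arguments": {"plan": [[0,0,0,0.05,0,0,-1],[0,0,0,0.05,0,0,-0.1],[0,0,0,0.05,0,0,0.1],[0,0,0,0.05,0,0,0.3],[0,0,0,0.05,0,0,0.5]]}}

```text
time_s: 18.0
position: [0.6051, -0.1842, 0.0318]
tool_rot: [[0.98, -0.197, -0.001], [-0.197, -0.98, 0.0], [-0.001, -0.0, -1.0]]
ft_force: [-1.0, -0.7, -0.3]
grip_width: 0.0642
gripper_force: 0.0
```

Run:
```python
from pk import *
p=env.get_image("scene")
P=env.observe()["position"];u=proj(p,P)[0].astype(int)
a=cv2.imread("pics/b4.png");b=p["color"][:,:,::-1]
s=(slice(u[1]-30,u[1]+25),slice(u[0]-30,u[0]+28))
im=np.hstack([cv2.resize(np.clip(i[s]*1.8,0,255).astype(np.uint8),(395,380),interpolation=2) for i in(a,b)])
cv2.imwrite("pics/cmp.png",im)
# nose shift by template matching of the pack front (below TCP row)
t=(slice(u[1]-4,u[1]+12),slice(u[0]-10,u[0]+8))
r=cv2.matchTemplate(np.ascontiguousarray(b[u[1]-12:u[1]+20,u[0]-18:u[0]+16]),np.ascontiguousarray(a[t]),cv2.TM_CCOEFF_NORMED)
print(cv2.minMaxLoc(r),env.observe()["grip_width"],env.observe()["ft_force"])
```

```text
(-0.2788398563861847, 0.9167396426200867, (12, 0), (8, 8)) 0.06412532260512399 [-0.3787 -0.095   0.4536]
```

View pics/cmp.png

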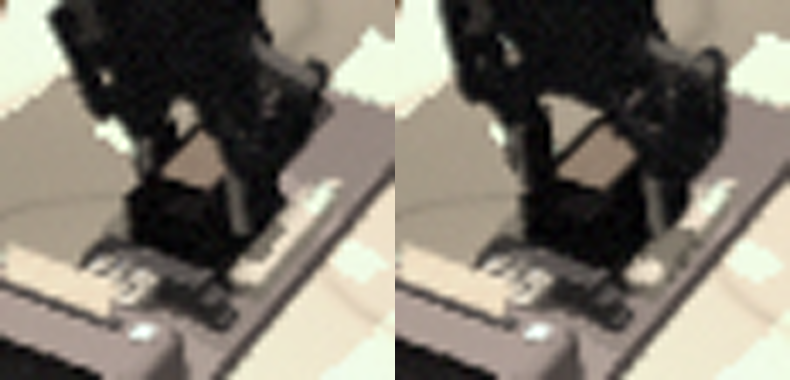

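After release the label and nose sit at the same pixels (zero shift), with the pack against the end stop. It holds, so I'll withdraw.

Request:
{"name": "move_arm", "arguments": {"plan": [[0,0,0,0,0,0,0.8],[0,0,0,0,0,-1,0.8],[0,0,0,0,0,-4,0.8],[0,0,0,0,0,-9,0.8],[0,0,0,0,0,-14,0.8]]}}

```text
time_s: 18.55
position: [0.605, -0.1841, 0.174]
tool_rot: [[0.98, -0.197, -0.001], [-0.197, -0.98, 0.0], [-0.001, -0.0, -1.0]]
ft_force: [-0.1, -0.7, 0.3]
grip_width: 0.0769
gripper_force: 0.0
```

Request:
{"name": "move_arm", "arguments": {"plan": [[0,0,0,-4,0,-3,0.8],[0,0,0,-8,4,-3,0.8],[0,0,0,-12,8,-3,0.8],[0,0,0,-16,12,-3,0.8],[0,0,0,-18,14,-3,0.8]]}}

```text
time_s: 19.05
position: [0.3995, -0.2866, 0.2029]
tool_rot: [[0.98, -0.197, 0.001], [-0.197, -0.98, -0.001], [0.001, 0.001, -1.0]]
ft_force: [1.0, -1.0, 0.7]
grip_width: 0.0767
gripper_force: 0.0
```

Run:
```python
from pk import *
q=np.array([.5955,-.1818,np.radians(-11.4)])
p=look(("scene","top"),q)
a=cv2.imread("pics/b4.png");p=env.get_image("scene");b=p["color"][:,:,::-1]
u=np.array(proj(p,np.array([.6051,-.1842,.0318]))[0]).astype(int)
t=(slice(u[1]-4,u[1]+12),slice(u[0]-10,u[0]+8))
r=cv2.matchTemplate(np.ascontiguousarray(b[u[1]-12:u[1]+20,u[0]-18:u[0]+16]),np.ascontiguousarray(a[t]),cv2.TM_CCOEFF_NORMED)
print(cv2.minMaxLoc(r)[1::2])
for k,n in(("jar","top"),("tin","top"),("truffle_box","top")):
    pp=env.get_image(n);print(k,[(round(r["conf"],2),np.round(r["bbox"])) for r in env.outline_of(k,pp)[:2]])
```

```text
scene grip [(0.92, array([-0.1102,  0.2135])), (0.82, array([0.0176, 0.0074])), (0.57, array([0.0215, 0.262 ]))]
scene org [(0.88, array([0.016 , 0.0061])), (0.82, array([-0.1094,  0.226 ])), (0.64, array([0.0238, 0.2623]))]
[(0.76, array([334., 220.,  23.,  26.])), (0.61, array([329., 251.,  21.,  21.])), (0.59, array([371., 252.,  49.,  64.]))]
top grip [(0.69, array([-0.    ,  0.2627])), (0.63, array([-0.1112,  0.2214])), (0.55, array([0.017 , 0.0138])), (0.45, array([-0.1048,  0.3676]))]
top org [(0.93, array([-0.1182,  0.2226])), (0.75, array([ 0.0043, -0.0015])), (0.59, array([-0.0097,  0.2562]))]
[(0.88, array([371., 181.,  19.,  23.])), (0.56, array([292., 177.,  16.,  15.])), (0.55, array([301., 211.,  28.,  27.]))]
(0.905119776725769, (8, 8))
jar [(0.81, array([193., 203.,  24.,  24.]))]
tin [(0.63, array([201., 257.,  25.,  28.]))]
truffle_box []
```

```bash
python3 -c "
from rig import env
print(env.close_job())"
```

```text
the job is handed in; nothing more can be done
None
```

I moved the pack from the charger to the printer and handed the job in at about 19.5 s. I never felt a distinct click, but the pack stopped hard going in (one brief 25 N peak), resisted an 8 N pull back, and didn't move when I let go. The jar and tin were still where they started; the network missed the truffle box in the last picture, so I didn't re-check it, though no move went near it.

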